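# Seat the sample vial in the bench photometer

### The arm

A 6-joint arm with a two-finger parallel gripper is mounted at the origin on a cart in front of the work surface, level with it; the furniture and walls round the work are solid. World frame = base frame: x ahead of the robot, y to its left, z up, the work surface at z = 0. Lengths are in m, angles in rad, forces in N, time in s.
With the tool pointing down it reaches from about 0.325 to 0.925 m from the base axis. Payload 3.1 kg.
Tool frame: the origin (TCP) lies on the mounting face of the last link; the fingertips stand 173 mm ahead of it and the grasp point (between the pads) lies 155 mm ahead of it; z points along the fingers, y is the line along which they close (so a half turn about z gives the same grasp; the last joint's range is limited). The gripper opens to 85 mm and grips with 20 to 120 N. Pads are 22 mm wide; open, the fingers measure 114 mm over their backs; the gripper's body (76 mm by 85 mm) begins 54 mm behind the grasp point. The pads swing forward as they close: fully open they stand 13 mm farther back than shut.
Start: joints at [-1.287, 0.217, 1.613, -0, 1.311, -0.112], TCP at [0.241, -0.577, 0.405] pointing down, gripper open.
Joint ranges: [-2.75, 2.75], [-0.78, 2.1], [0.31, 2.55], [-1.13, 4.27], [0.13, 2.63], [-2.58, 2.58]. Speed limits (rad/s): [2.79, 2.79, 3.14, 3.14, 3.14, 3.14].

### API

Orientations are given as a rotation vector (axis times angle).
In Python, from rig import arm, capture, camera_params, trace gives the robot as it stands. The module is installed in compiled form; this text tells all that it offers.
- The arm moves only by the tool move_arm, never from a script. Its argument "plan" is a list of rows, each an object of numbers: "x", "y", "z": the shift along the tool's x, y, z as a fraction of full scale; "roll": the turn about the tool's z as a fraction of full scale. A call has exactly 10 rows; each row is the pose to reach, as a shift and turn from the pose commanded when the call began, along the tool's axes at that moment; what a row does not reach only later rows make up. Full scale, the value 1, is 0.5 m for a shift and 60 degrees for a turn. A row lasts 1/8 s, in which the tool goes at most 62.5 mm and 10.7 degrees, less where a joint would pass 70% of its speed; a pose out of reach is approached as far as the arm can. A call with a number of a shift or a turn outside -1 to 1 is refused whole. A call with a gripper value outside its range is refused whole. "hand" is the closure, from 0 (fully open) to 1 (shut), set as the call begins (left out, the last holds). The fingers move at their own pace and stop on an object; "squeeze" is the grip in N (left out, the last holds). Time passes only in rows, so rows that repeat a pose let the fingers close, or fill a call up. It gives the time, the measured TCP pose, the force, the opening and the grip force at its end, in the units of the state.
- arm.get_obs(): the state, without advancing time (a new reading comes with each control period).
- capture(name): name is "side" or "top"; returns the picture (400x640x3 uint8, red, green, blue); there is no depth.
- camera_params(name): a dict with "intrinsics" (3x3 intrinsics, pixels), "extrinsics" (4x4, takes a point from camera to world coordinates). Camera axes: x right, y down, z forward; pixel columns grow to the right and rows downward; lengths in m; the calibration is good to about 2 mm. A picture is of the moment at which its call begins. camera_params takes no time and is no camera call.
- arm.sign_off(): hands the job in; it is judged then, once.
Trained networks look in the newest picture that a camera, given by its name, has taken for a name from the list of things; names that differ only in an ending like _2 or _b are one class to them, and where a whole thing is asked for, a point or a joint stands for the part that bears it (a point fixed in the world has none). Each returns a list of dicts, best first, with "confidence" (0 to 1); they miss things now and then, are a little off and sometimes report something else, mostly with a low value. They report only what shows in the picture. A call takes as long as a camera call.
- trace(label, camera): "region" (400x640 bool, what is visible of it) and "bbox" ([left, top, right, bottom] in pixels, round what is visible of it).
The state is a dict: "time": time; "joint_positions": joint angles; "joint_velocities": joint speeds; "joint_torque": joint torques, N m; "tool_pos": TCP position; "ee_rot": TCP orientation; "contact_force": force on the tool from outside, world axes, zero at the start; "wrist_torque": the same for the moment, N m; "width": finger opening in m; "grip_force": force on a finger pad.
Only numpy, scipy, OpenCV 4.12 (cv2) and the standard library are available. Lean on these libraries where they do the work, as an engineer would, in place of code of your own. Each camera call takes 0.05 s, during which the arm holds its last target. There are 200 camera calls.

### The job

The sample vial in the bench photometer is not right down in its well. Press the front of the photometer's latched cover and let go so that it springs open, push the vial down by its cap until it sits fully home, then push the cover over and press it down until it latches shut again. Only press and push with the fingers: do not draw the vial up or lean hard on the instrument, and leave the other things on the bench alone.

Things in the scene. Friction and masses are not known exactly. Their poses are not given: they have to be found in the camera images.
- photometer: Bench photometer, fixed white and grey box 200 (x) x 130 (y) x 72 mm high. Origin: centre of its underside; x points from its front (sloping panel with display and keys, nearest the robot) to its back, z up. Its deck, 72 mm above the bench, carries a hinged grey cover. Place and yaw vary. Pushing it, its cover or its vial with more than 80 N is damage.
- cover (a joint): Angle of the cover, rad: 0 latched shut, 1.75 fully open (leans back past upright), -0.06 pressed to its stop. Spring towards open: 0.35 N m when shut, 0.1 when open, damped, about 1 s to swing. Push-push latch: a press of the front from shut to the stop (5 mm, 4 to 5 N, then hard), let go, toggles it: it springs open, or if coming from open, rises 5 mm and stays latched. Under 3.5 mm nothing changes.
- cover_press (a point): Point on the outer face of the cover on its middle line, 82 mm from the hinge line, where low ribs mark the place to press; 104 mm above the bench when shut; moves with the cover. The cover is a hood 88 mm wide, from 4 to 96 mm in front of the hinge line; its flat top is 24 mm above the hinge line when shut, its skirt 1 mm below it.
- cover_hinge (a point): Middle of the cover's hinge line, 84 mm behind the photometer's origin, 80 mm above the bench; fixed. The axis runs along the photometer's y (across it); the cover's front edge rises and swings to the back as it opens. To shut it, push its outer face from behind, over and down (1 to 5 N near its edge), and press the front to the stop.
- sample_seat (a joint): How far the sample vial is pushed down, in m: 0.012 = fully home on the floor of the well (hard stop), 0 = standing 12 mm proud; starts at 0 to 0.005. A clip grips it: it takes about 4 N to slide and stays where it is left; a negative value means it has been drawn up.
- vial_cap (a point): Centre of the top of the sample vial's white screw cap, 23 mm wide. The glass vial (23 x 52 mm) stands upright in a well under the cover, 28 mm behind the photometer's origin, 56 mm in front of the hinge line. Cap top when home: 82 mm above the bench, 10 mm above the deck; a collar round it is 3 mm high, the surround of the deck (46 mm to either side, 42 mm in front) 8 mm.
- spare_vial_a: Loose spare screw vial, 23 mm in diameter, 52 mm high, standing on the bench; origin at the centre of its underside. A bystander.
- spare_vial_b: Loose spare screw vial like the other, standing on the bench; origin at the centre of its underside. A bystander.
- small_beaker: Loose small glass beaker, 46 mm wide, 56 mm high, standing on the bench; origin at the centre of its underside. A bystander.

How it is judged:
By the outcome, as a careful person would: the job done as asked, in the order asked, and still so for the second after the job is handed in, with the robot touching nothing.
It also fails if it takes over 48 s, if anything falls off the work surface, if the arm or the gripper's body presses on something with over 40 N, if the wrist force passes 120 N, or if a joint passes its speed limit or range.

## Working session

There is one attempt and no reset: what is moved stays moved. The work goes in short steps, Python scripts to look and compute and a tool call to move; the robot and the scene stay as the last step left them, time stands still between calls to the robot, and variables do not carry over. Pictures are saved under pics/ and viewed, at most 10 in all, crops included, and the job is handed in when it is done.

Besides the shell and the picture viewer there is one more tool, called as name(argument=value, ...) on one line, values as JSON. move_arm: Moves the arm, as the interface text tells. Its arguments: {"type":"object","properties":{"plan":{"type":"array"},"hand":{"type":"number"},"squeeze":{"type":"number"}},"required":["plan"]}

```bash
mkdir -p pics
cat > h.py <<'E'
import numpy as np, cv2
from rig import arm, capture, camera_params, trace
def save(n,name):
    im=capture(n); cv2.imwrite(f'pics/{name}.png',cv2.cvtColor(im,cv2.COLOR_RGB2BGR)); return im
def onplane(n,u,v,z):
    p=camera_params(n);K=np.array(p['intrinsics']);T=np.array(p['extrinsics'])
    d=T[:3,:3]@np.linalg.solve(K,[u,v,1]);o=T[:3,3];return o+d*(z-o[2])/d[2]
def proj(n,P):
    p=camera_params(n);K=np.array(p['intrinsics']);T=np.array(p['extrinsics'])
    c=T[:3,:3].T@(np.array(P)-T[:3,3]);q=K@c;return q[:2]/q[2]
E
python3 - <<'E'
from h import *
o=arm.get_obs();print({k:np.round(v,3) for k,v in o.items()})
a=save('top','t0');b=save('side','s0');cv2.imwrite('pics/both0.png',cv2.cvtColor(cv2.resize(np.vstack([a,b]),(480*1,600)),cv2.COLOR_RGB2BGR))
for c in('top','side'):
  print(c,np.round(camera_params(c)['extrinsics'],3).tolist(),np.array(camera_params(c)['intrinsics']).tolist())
  for l in('photometer','cover','vial_cap','small_beaker','spare_vial_a'):
    for r in trace(l,c)[:3]:
      m=r['region'].astype(np.uint8);print(c,l,round(r['confidence'],2),r['bbox'],m.sum(),cv2.minAreaRect(cv2.findNonZero(m)) if m.any() else '')
E
```

```text
{'time': np.float64(0.0), 'joint_positions': array([-1.287,  0.218,  1.615, -0.   ,  1.311, -0.112]), 'joint_velocities': array([-0.001,  0.002,  0.001,  0.   ,  0.001,  0.   ]), 'joint_torque': array([-0.0000e+00, -3.9685e+01, -3.0386e+01, -0.0000e+00,  1.0000e-02,
       -0.0000e+00]), 'tool_pos': array([ 0.241, -0.576,  0.403]), 'ee_rot': array([-3.078, -0.617,  0.   ]), 'contact_force': array([0.346, 0.733, 0.582]), 'wrist_torque': array([ 0.011, -0.048,  0.03 ]), 'grip_force': np.float64(0.0), 'width': np.float64(0.085)}
top [[0.095, -0.973, 0.21, 0.306], [-0.995, -0.093, 0.016, 0.054], [0.004, -0.211, -0.978, 1.178], [0.0, 0.0, 0.0, 1.0]] [[456.1793402381038, 0.0, 316.85567099182794], [0.0, 456.1793402381038, 201.69542199445226], [0.0, 0.0, 1.0]]
top photometer 0.69 [317.6, 177.5, 358.5, 219.5] 1413 ((338.0299987792969, 199.7100067138672), (39.31514358520508, 36.91097640991211), 81.8698959350586)
top photometer 0.63 [305.3, 174.6, 372.1, 258.1] 4269 ((339.46893310546875, 217.31410217285156), (82.28221130371094, 53.95330047607422), 83.11827850341797)
top cover 0.67 [309.1, 175.1
[... 1162 characters left out ...]
578125, 181.73098754882812), (27.948909759521484, 43.077850341796875), 88.02507019042969)
side cover 0.79 [296.2, 168.5, 340.0, 199.0] 1187 ((317.16424560546875, 182.29586791992188), (28.875450134277344, 43.232696533203125), 86.3086166381836)
side vial_cap 0.6 [268.8, 273.2, 280.4, 302.1] 338 ((273.5, 288.5), (27.0, 13.0), 90.0)
side small_beaker 0.85 [343.6, 154.8, 360.2, 176.8] 337 ((350.0, 165.5), (23.0, 14.0), 90.0)
side spare_vial_a 0.78 [267.6, 272.5, 280.9, 303.9] 374 ((274.0, 288.5), (29.0, 14.0), 90.0)
side spare_vial_a 0.4 [311.1, 158.0, 320.7, 169.7] 133 ((315.5, 161.5), (15.0, 9.0), 90.0)
side spare_vial_a 0.39 [342.8, 154.6, 359.9, 177.4] 334 ((350.5, 165.5), (23.0, 15.0), 90.0)
```

View pics/t0.png

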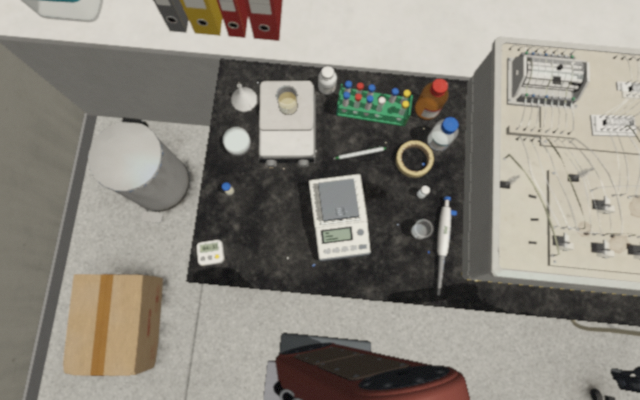

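View pics/s0.png

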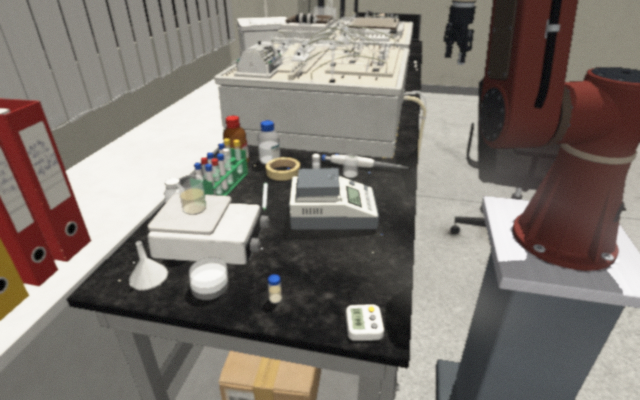

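The top view shows the photometer at about (339,217), with its cover at (338,199) and its front towards the robot. The side view shows the cover shut at (317,182). The two spare vials and the beaker are off to the sides.

```bash
cat > fit.py <<'E'
from h import *
from scipy.optimize import minimize
def hull(n,pts):
    q=np.array([proj(n,p) for p in pts],np.float32);m=np.zeros((400*4,640*4),np.uint8)
    cv2.fillConvexPoly(m,np.round(cv2.convexHull(q)*4).astype(int),1);return cv2.resize(m*255,(640,400),interpolation=cv2.INTER_AREA)/255.
def W(s,P):
    c,k=np.cos(s[2]),np.sin(s[2]);return [(s[0]+c*a-k*b,s[1]+k*a+c*b,z) for a,b,z in P]
cov=[(84-f,b,z) for f in(4,96) for b in(-44,44) for z in(79,104)]
cov=np.array(cov)/1000
E
python3 - <<'E'
from fit import *
T={}
for c in('top','side'):
    rs=[r['region'] for r in trace('cover',c) if 1000<r['region'].sum()<2000]
    T[c]=rs[0]
def cost(s,cs=('top','side')):
    t=0
    s=[s[0],s[1],s[2]]
    for c in cs:
        h=hull(c,W(s,cov));m=T[c];t+=np.abs(h-m).sum()/m.sum()
    return t
p=onplane('top',338,199,.1);p0=[p[0]-.034,p[1],0];print(p0)
for cs in(('top',),('side',),('top','side')):
    r=minimize(cost,p0,args=(cs,),method='Nelder-Mead',options=dict(initial_simplex=np.array([p0]+[np.add(p0,d) for d in np.diag([.015,.015,.15])])))
    print(cs,r.x.round(4),r.fun)
s=r.x
a=[cv2.cvtColor(capture(c),cv2.COLOR_RGB2BGR) for c in('top','side')]
# orient check using photometer outline
crops=[]
for c,im in zip(('top','side'),a):
    im=cv2.resize(im,None,fx=4,fy=4,interpolation=cv2.INTER_CUBIC)
    for pts in(cov[[1,3,7,5]],np.array([(-.1,-.065,0),(-.1,.065,0),(.1,.065,0),(.1,-.065,0)]),np.array([(.1,.065,.072),(.1,-.065,.072)])):
        q=np.array([proj(c,P)*4+2 for P in W(s,pts)]).astype(int);cv2.polylines(im,[q],True,(0,0,255),1)
    u,v=(340,215) if c=='top' else (335,197)
    crops.append(im[v*4-220:v*4+220,u*4-200:u*4+200])
cv2.imwrite('pics/fit.png',np.hstack(crops))
for n,l in((420,190),(421,229),(228,188)): print(onplane('top',n,l,.03).round(3))
E
```

```text
[np.float64(0.5154448072048639), np.float64(0.021600743509125192), 0]
('top',) [0.5167 0.0127 0.2338] 0.04070234651237545
('side',) [0.518  0.0146 0.2619] 0.05433701703090672
('top', 'side') [0.5168 0.0137 0.2226] 0.11251459049882423
[ 0.609 -0.19   0.03 ]
[ 0.508 -0.197  0.03 ]
[0.567 0.306 0.03 ]
```

View pics/fit.png

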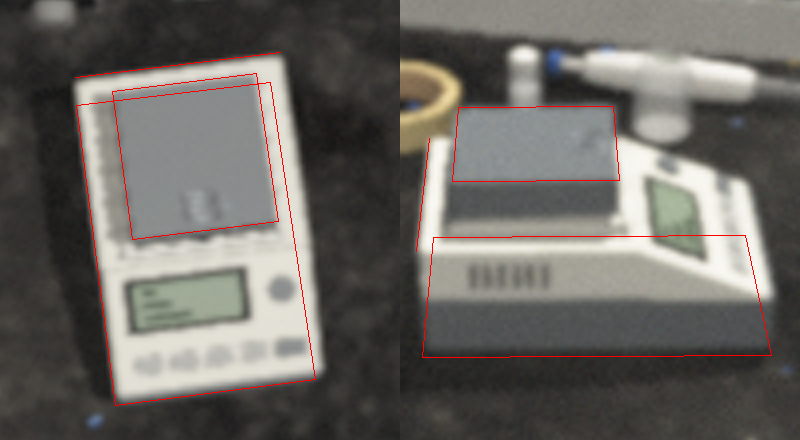

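The fit gives the photometer at about (0.517, 0.0135) with yaw 0.23. Next I move above the press point with the fingers shut.

move_arm(plan=[{"x": 0.1, "y": -0.09, "z": 0, "roll": 0.05}, {"x": 0.2, "y": -0.18, "z": 0, "roll": 0.1}, {"x": 0.3, "y": -0.27, "z": 0, "roll": 0.16}, {"x": 0.4, "y": -0.36, "z": 0, "roll": 0.16}, {"x": 0.5, "y": -0.45, "z": 0.02, "roll": 0.16}, {"x": 0.6, "y": -0.54, "z": 0.05, "roll": 0.16}, {"x": 0.7, "y": -0.63, "z": 0.08, "roll": 0.16}, {"x": 0.8, "y": -0.72, "z": 0.1, "roll": 0.16}, {"x": 0.9, "y": -0.8, "z": 0.13, "roll": 0.16}, {"x": 0.968, "y": -0.876, "z": 0.16, "roll": 0.16}], hand=1, squeeze=40)

```text
time: 2.05
tool_pos: [0.506, -0.0163, 0.3341]
ee_rot: [3.12, 0.358, 0.004]
contact_force: [0.8, -0.8, -0.2]
width: -0.0001
grip_force: 0.0
```

move_arm(plan=[{"z": 0.02}, {"z": 0.04}, {"z": 0.06}, {"z": 0.06}, {"z": 0.06}, {"z": 0.06}, {"z": 0.06}, {"z": 0.06}, {"z": 0.06}, {"z": 0.06}])

```text
validation failed for argument at $.pl...
```

Run:
```python
from fit import *
o=arm.get_obs();print(o['tool_pos'],o['ee_rot'],o['contact_force'])
a=[save(c,c+'1')[...,::-1] for c in('top','side')]
tp=o['tool_pos']+[0,0,-.173];s=[.517,.0135,.228]
crops=[]
for c,im in zip(('top','side'),a):
    im=cv2.resize(im,None,fx=4,fy=4,interpolation=cv2.INTER_CUBIC)
    for P in(tp,W(s,[(.002,0,.104)])[0]):
        q=proj(c,P)*4+2;cv2.circle(im,tuple(q.astype(int)),4,(0,0,255),1)
    u,v=(340,215) if c=='top' else (335,187)
    crops.append(im[v*4-220:v*4+220,u*4-200:u*4+200])
cv2.imwrite('pics/c1.png',np.hstack(crops))
```

```text
[ 0.50604913 -0.01628515  0.33412835] [3.12021329 0.35784556 0.00394225] [ 0.75168845 -0.81912089 -0.24211477]
```

View pics/c1.png

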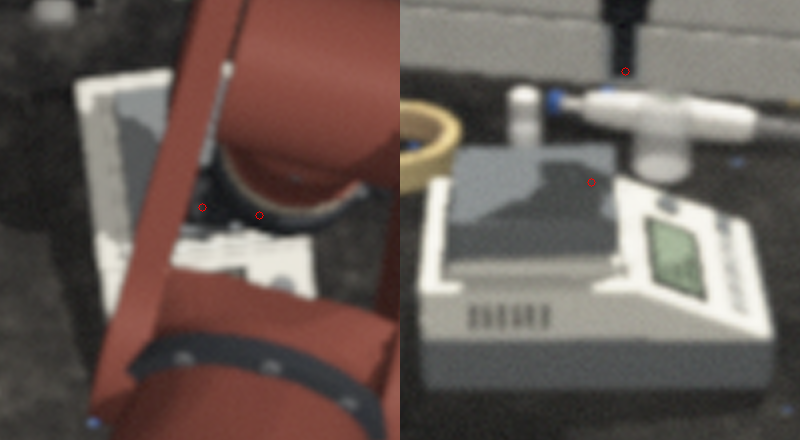

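Side view: the closed fingertips are at about (625,72) in the crop and match the computed tip circle. The previous call was refused because its rows were missing keys.

move_arm(plan=[{"x": 0, "y": 0, "z": 0.02, "roll": 0}, {"x": 0, "y": 0, "z": 0.04, "roll": 0}, {"x": 0, "y": 0, "z": 0.06, "roll": 0}, {"x": 0, "y": 0, "z": 0.06, "roll": 0}, {"x": 0, "y": 0, "z": 0.06, "roll": 0}, {"x": 0, "y": 0, "z": 0.06, "roll": 0}, {"x": 0, "y": 0, "z": 0.06, "roll": 0}, {"x": 0, "y": 0, "z": 0.06, "roll": 0}, {"x": 0, "y": 0, "z": 0.06, "roll": 0}, {"x": 0, "y": 0, "z": 0.06, "roll": 0}])

```text
time: 3.4
tool_pos: [0.505, -0.0181, 0.3037]
ee_rot: [3.121, 0.358, 0.0]
contact_force: [0.2, -0.6, 0.1]
width: -0.0002
grip_force: 0.0
```

Run:
```python
from fit import *
o=arm.get_obs();print(o['tool_pos'],o['ee_rot'],o['contact_force'])
from scipy.spatial.transform import Rotation as R
Rm=R.from_rotvec(o['ee_rot']).as_matrix();t=np.array(W([.517,.0135,.228],[(.002,0,.104)])[0]);print(Rm.round(3));print('tool-frame tip->press',Rm.T@(t-o['tool_pos'])-[0,0,.173])
```

```text
[ 0.50503883 -0.01810766  0.30365692] [3.12112192e+00 3.57963980e-01 6.27034932e-05] [ 0.16663586 -0.61626505  0.09367948]
[[ 0.974  0.226  0.   ]
 [ 0.226 -0.974 -0.   ]
 [ 0.     0.    -1.   ]]
tool-frame tip->press [ 0.02079898 -0.02808104  0.02665731]
```

move_arm(plan=[{"x": 0.02, "y": -0.03, "z": 0.01, "roll": 0}, {"x": 0.042, "y": -0.056, "z": 0.02, "roll": 0}, {"x": 0.042, "y": -0.056, "z": 0.03, "roll": 0}, {"x": 0.042, "y": -0.056, "z": 0.04, "roll": 0}, {"x": 0.042, "y": -0.056, "z": 0.046, "roll": 0}, {"x": 0.042, "y": -0.056, "z": 0.05, "roll": 0}, {"x": 0.042, "y": -0.056, "z": 0.054, "roll": 0}, {"x": 0.042, "y": -0.056, "z": 0.056, "roll": 0}, {"x": 0.042, "y": -0.056, "z": 0.056, "roll": 0}, {"x": 0.042, "y": -0.056, "z": 0.056, "roll": 0}])

```text
time: 4.65
tool_pos: [0.5187, 0.0135, 0.276]
ee_rot: [3.121, 0.357, -0.004]
contact_force: [-4.4, -0.3, 6.5]
width: 0.0003
grip_force: 2.8
```

move_arm(plan=[{"x": 0, "y": 0, "z": 0.001, "roll": 0}, {"x": 0, "y": 0, "z": 0.002, "roll": 0}, {"x": 0, "y": 0, "z": 0.003, "roll": 0}, {"x": 0, "y": 0, "z": 0.004, "roll": 0}, {"x": 0, "y": 0, "z": 0.005, "roll": 0}, {"x": 0, "y": 0, "z": 0.006, "roll": 0}, {"x": 0, "y": 0, "z": 0.006, "roll": 0}, {"x": 0, "y": 0, "z": 0.006, "roll": 0}, {"x": 0, "y": 0, "z": 0.006, "roll": 0}, {"x": 0, "y": 0, "z": 0.006, "roll": 0}])

```text
time: 5.9
tool_pos: [0.5185, 0.0135, 0.273]
ee_rot: [3.121, 0.358, -0.005]
contact_force: [-5.2, -1.0, 5.6]
width: 0.0003
grip_force: 3.0
```

move_arm(plan=[{"x": 0, "y": 0, "z": 0.001, "roll": 0}, {"x": 0, "y": 0, "z": 0.002, "roll": 0}, {"x": 0, "y": 0, "z": 0.003, "roll": 0}, {"x": 0, "y": 0, "z": 0.004, "roll": 0}, {"x": 0, "y": 0, "z": 0.005, "roll": 0}, {"x": 0, "y": 0, "z": 0.006, "roll": 0}, {"x": 0, "y": 0, "z": 0.006, "roll": 0}, {"x": 0, "y": 0, "z": 0.006, "roll": 0}, {"x": 0, "y": 0, "z": 0.006, "roll": 0}, {"x": 0, "y": 0, "z": 0.006, "roll": 0}])

```text
time: 7.15
tool_pos: [0.5188, 0.0135, 0.2726]
ee_rot: [3.121, 0.358, -0.006]
contact_force: [-11.3, -0.5, 20.6]
width: 0.0
grip_force: 10.2
```

Hard stop reached at 20 N; I let go and rise.

move_arm(plan=[{"x": -0.03, "y": 0, "z": -0.08, "roll": 0}, {"x": -0.1, "y": 0, "z": -0.16, "roll": 0}, {"x": -0.1, "y": 0, "z": -0.2, "roll": 0}, {"x": -0.1, "y": 0, "z": -0.2, "roll": 0}, {"x": -0.1, "y": 0, "z": -0.2, "roll": 0}, {"x": -0.1, "y": 0, "z": -0.2, "roll": 0}, {"x": -0.1, "y": 0, "z": -0.2, "roll": 0}, {"x": -0.1, "y": 0, "z": -0.2, "roll": 0}, {"x": -0.1, "y": 0, "z": -0.2, "roll": 0}, {"x": -0.1, "y": 0, "z": -0.2, "roll": 0}])

```text
time: 8.4
tool_pos: [0.4705, 0.0026, 0.3696]
ee_rot: [-3.121, -0.358, 0.0]
contact_force: [0.0, -0.6, -0.3]
width: -0.0
grip_force: 0.0
```

Run:
```python
from fit import *
o=arm.get_obs();print(o['tool_pos'],o['ee_rot'],o['contact_force'])
im=save('side','side2')[...,::-1];s=[.517,.0135,.228]
im=cv2.resize(im,None,fx=5,fy=5,interpolation=cv2.INTER_CUBIC)
for z in(.082,.09,.094):
    for b in(-.0115,.0115):
        q=proj('side',W(s,[(.028,b*0+0,z)])[0])*5+2;cv2.circle(im,tuple(q.astype(int)),3,(0,0,255),1)
cv2.imwrite('pics/c2.png',im[185*5-300:185*5+300,320*5-300:320*5+300])
for r in trace('vial_cap','side'): print(r['confidence'],r['bbox'])
```

```text
[0.47048246 0.00256114 0.3696028 ] [-3.12114422e+00 -3.57828091e-01  6.21605316e-05] [ 0.00208925 -0.60877425 -0.31367771]
0.5 [320.7, 183.2, 326.1, 193.2]
```

View pics/c2.png

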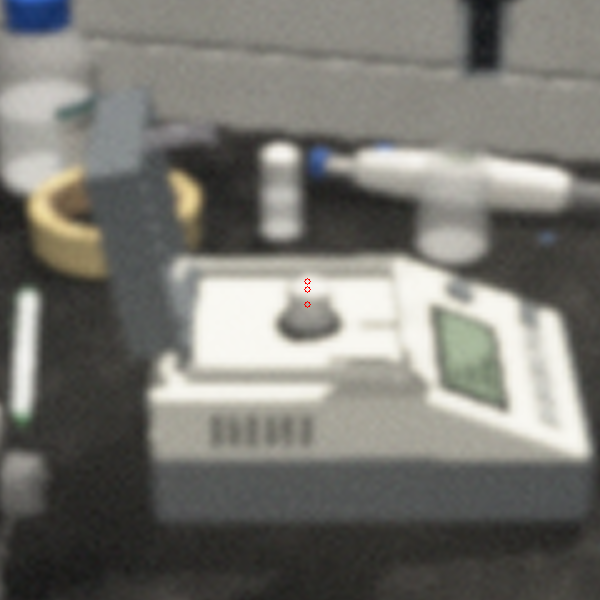

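Side view: the cover is open, leaning back at (130,200), and the white vial cap stands at (307,290), where the model predicts it. Next I press the cap.

move_arm(plan=[{"x": 0.08, "y": 0, "z": 0.03, "roll": 0}, {"x": 0.15, "y": 0, "z": 0.08, "roll": 0}, {"x": 0.15, "y": 0, "z": 0.14, "roll": 0}, {"x": 0.15, "y": 0, "z": 0.18, "roll": 0}, {"x": 0.15, "y": 0, "z": 0.195, "roll": 0}, {"x": 0.15, "y": 0, "z": 0.205, "roll": 0}, {"x": 0.15, "y": 0, "z": 0.21, "roll": 0}, {"x": 0.15, "y": 0, "z": 0.215, "roll": 0}, {"x": 0.15, "y": 0, "z": 0.219, "roll": 0}, {"x": 0.15, "y": 0, "z": 0.223, "roll": 0}])

```text
time: 9.75
tool_pos: [0.5438, 0.0195, 0.2587]
ee_rot: [3.121, 0.358, 0.002]
contact_force: [-1.2, -1.0, 4.1]
width: -0.0002
grip_force: 1.9
```

move_arm(plan=[{"x": 0, "y": 0, "z": 0.001, "roll": 0}, {"x": 0, "y": 0, "z": 0.002, "roll": 0}, {"x": 0, "y": 0, "z": 0.003, "roll": 0}, {"x": 0, "y": 0, "z": 0.004, "roll": 0}, {"x": 0, "y": 0, "z": 0.005, "roll": 0}, {"x": 0, "y": 0, "z": 0.006, "roll": 0}, {"x": 0, "y": 0, "z": 0.006, "roll": 0}, {"x": 0, "y": 0, "z": 0.006, "roll": 0}, {"x": 0, "y": 0, "z": 0.006, "roll": 0}, {"x": 0, "y": 0, "z": 0.006, "roll": 0}])

```text
time: 11.0
tool_pos: [0.5438, 0.0195, 0.2555]
ee_rot: [3.121, 0.358, 0.001]
contact_force: [1.0, -0.2, 5.2]
width: -0.0006
grip_force: 2.6
```

Still sliding at 5 N; I press a bit more.

move_arm(plan=[{"x": 0, "y": 0, "z": 0.001, "roll": 0}, {"x": 0, "y": 0, "z": 0.002, "roll": 0}, {"x": 0, "y": 0, "z": 0.003, "roll": 0}, {"x": 0, "y": 0, "z": 0.004, "roll": 0}, {"x": 0, "y": 0, "z": 0.005, "roll": 0}, {"x": 0, "y": 0, "z": 0.005, "roll": 0}, {"x": 0, "y": 0, "z": 0.005, "roll": 0}, {"x": 0, "y": 0, "z": 0.005, "roll": 0}, {"x": 0, "y": 0, "z": 0.005, "roll": 0}, {"x": 0, "y": 0, "z": 0.005, "roll": 0}])

```text
time: 12.25
tool_pos: [0.5442, 0.0195, 0.2554]
ee_rot: [3.121, 0.358, 0.001]
contact_force: [-4.8, -1.5, 17.2]
width: -0.0001
grip_force: 8.5
```

The vial is home: 17 N against a hard stop at the expected height. Next I go up, over and behind the cover.

move_arm(plan=[{"x": 0, "y": 0, "z": -0.08, "roll": 0}, {"x": 0, "y": 0, "z": -0.18, "roll": 0}, {"x": 0, "y": 0, "z": -0.26, "roll": 0}, {"x": 0.04, "y": 0, "z": -0.27, "roll": 0}, {"x": 0.12, "y": 0, "z": -0.27, "roll": 0}, {"x": 0.2, "y": 0, "z": -0.27, "roll": 0}, {"x": 0.28, "y": 0, "z": -0.27, "roll": 0}, {"x": 0.28, "y": 0, "z": -0.25, "roll": 0}, {"x": 0.28, "y": 0, "z": -0.25, "roll": 0}, {"x": 0.28, "y": 0, "z": -0.25, "roll": 0}])

```text
time: 13.5
tool_pos: [0.6788, 0.051, 0.3768]
ee_rot: [-3.121, -0.357, 0.004]
contact_force: [-0.4, 0.2, -0.3]
width: -0.0002
grip_force: 0.0
```

Run:
```python
from fit import *
o=arm.get_obs();print(o['tool_pos'],o['ee_rot'],o['contact_force'])
s=[.517,.0135,.228]
crops=[]
for c in('side','top'):
    im=save(c,c+'3')[...,::-1]
    im=cv2.resize(im,None,fx=4,fy=4,interpolation=cv2.INTER_CUBIC)
    for P in(o['tool_pos']+[0,0,-.173],W(s,[(.084+.041,0,.170)])[0],W(s,[(.028,0,.082)])[0]):
        q=proj(c,P)*4+2;cv2.circle(im,tuple(q.astype(int)),4,(0,0,255),1)
    u,v=(310,180) if c=='side' else (340,190)
    crops.append(im[v*4-220:v*4+220,u*4-200:u*4+200])
cv2.imwrite('pics/c3.png',np.hstack(crops))
```

```text
[0.67877491 0.05104085 0.37675444] [-3.12086987 -0.35740727  0.00359845] [-0.38930665  0.21494736 -0.2676119 ]
```

View pics/c3.png

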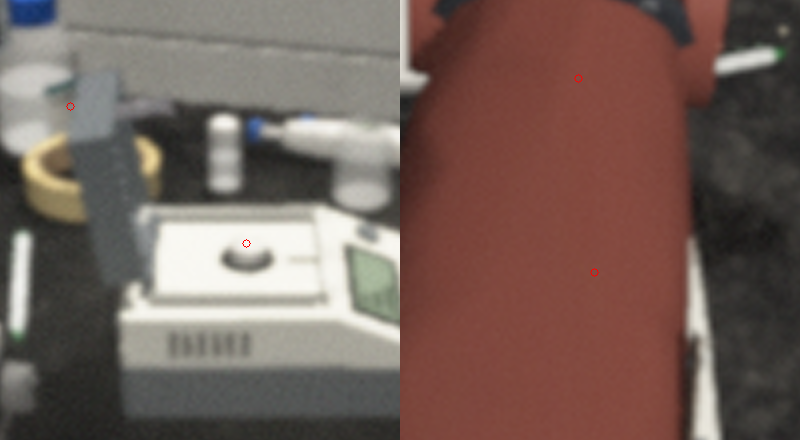

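Side view: the cap now sits low at (246,250), and the cover is upright at (95,150). I descend behind it and start pushing.

move_arm(plan=[{"x": 0, "y": 0, "z": 0.05, "roll": 0}, {"x": 0, "y": 0, "z": 0.1, "roll": 0}, {"x": -0.01, "y": 0, "z": 0.1, "roll": 0}, {"x": -0.04, "y": 0, "z": 0.1, "roll": 0}, {"x": -0.06, "y": 0, "z": 0.098, "roll": 0}, {"x": -0.08, "y": 0, "z": 0.095, "roll": 0}, {"x": -0.1, "y": 0, "z": 0.09, "roll": 0}, {"x": -0.12, "y": 0, "z": 0.086, "roll": 0}, {"x": -0.138, "y": 0, "z": 0.082, "roll": 0}, {"x": -0.138, "y": 0, "z": 0.082, "roll": 0}])

```text
time: 14.85
tool_pos: [0.6118, 0.0354, 0.3366]
ee_rot: [3.121, 0.358, -0.002]
contact_force: [2.1, 0.1, 1.5]
width: -0.0
grip_force: 1.2
```

Run:
```python
from fit import *
o=arm.get_obs();print(o['tool_pos'],o['contact_force'],o['wrist_torque'])
im=save('side','side4')[...,::-1]
im=cv2.resize(im,None,fx=4,fy=4,interpolation=cv2.INTER_CUBIC)
cv2.imwrite('pics/c4.png',im[180*4-260:180*4+200,310*4-220:310*4+220])
```

```text
[0.61181918 0.03535639 0.3365583 ] [2.08441331 0.07449782 1.51519822] [ 0.00363803 -0.27330134 -0.00323413]
```

View pics/c4.png

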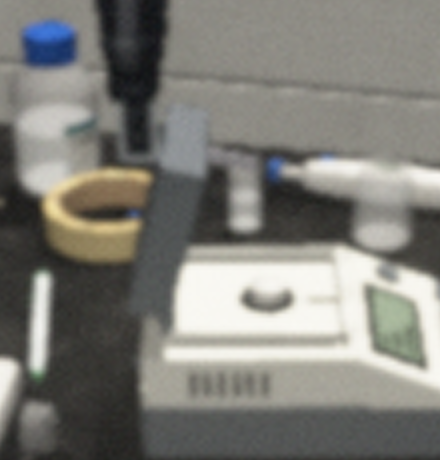

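Side view: the finger at (140,140) is pushing the cover, now about 75° up, and the cap is low at (265,290). I continue over and down.

move_arm(plan=[{"x": -0.022, "y": 0, "z": 0.001, "roll": 0}, {"x": -0.044, "y": 0, "z": 0.004, "roll": 0}, {"x": -0.066, "y": 0, "z": 0.012, "roll": 0}, {"x": -0.086, "y": 0, "z": 0.02, "roll": 0}, {"x": -0.104, "y": 0, "z": 0.032, "roll": 0}, {"x": -0.12, "y": 0, "z": 0.045, "roll": 0}, {"x": -0.135, "y": 0, "z": 0.062, "roll": 0}, {"x": -0.148, "y": 0, "z": 0.08, "roll": 0}, {"x": -0.16, "y": 0, "z": 0.096, "roll": 0}, {"x": -0.17, "y": 0, "z": 0.108, "roll": 0}])

```text
time: 16.15
tool_pos: [0.5294, 0.0163, 0.2823]
ee_rot: [-3.121, -0.358, -0.001]
contact_force: [2.5, 1.4, 4.8]
width: 0.0001
grip_force: 2.2
```

move_arm(plan=[{"x": -0.01, "y": 0, "z": 0.004, "roll": 0}, {"x": -0.02, "y": 0, "z": 0.008, "roll": 0}, {"x": -0.02, "y": 0, "z": 0.012, "roll": 0}, {"x": -0.02, "y": 0, "z": 0.015, "roll": 0}, {"x": -0.02, "y": 0, "z": 0.018, "roll": 0}, {"x": -0.02, "y": 0, "z": 0.02, "roll": 0}, {"x": -0.02, "y": 0, "z": 0.022, "roll": 0}, {"x": -0.02, "y": 0, "z": 0.023, "roll": 0}, {"x": -0.02, "y": 0, "z": 0.024, "roll": 0}, {"x": -0.02, "y": 0, "z": 0.024, "roll": 0}])

```text
time: 17.4
tool_pos: [0.5191, 0.0137, 0.2726]
ee_rot: [3.121, 0.359, -0.011]
contact_force: [-9.6, -1.9, 20.8]
width: 0.0001
grip_force: 10.4
```

At the stop with 21 N. I release by rising slowly at first, then clear off.

move_arm(plan=[{"x": 0, "y": 0, "z": -0.004, "roll": 0}, {"x": 0, "y": 0, "z": -0.01, "roll": 0}, {"x": 0, "y": 0, "z": -0.02, "roll": 0}, {"x": 0, "y": 0, "z": -0.06, "roll": 0}, {"x": -0.05, "y": 0, "z": -0.14, "roll": 0}, {"x": -0.1, "y": 0, "z": -0.24, "roll": 0}, {"x": -0.15, "y": 0, "z": -0.28, "roll": 0}, {"x": -0.2, "y": 0, "z": -0.28, "roll": 0}, {"x": -0.2, "y": 0, "z": -0.28, "roll": 0}, {"x": -0.2, "y": 0, "z": -0.28, "roll": 0}])

```text
time: 18.65
tool_pos: [0.423, -0.0084, 0.41]
ee_rot: [-3.12, -0.357, 0.001]
contact_force: [-0.0, -0.6, 0.7]
width: -0.0
grip_force: 0.0
```

Run:
```python
from fit import *
o=arm.get_obs();print(o['time'],o['tool_pos'],o['contact_force'])
im=save('side','side5')[...,::-1]
im=cv2.resize(im,None,fx=4,fy=4,interpolation=cv2.INTER_CUBIC)
cv2.imwrite('pics/c5.png',im[180*4-260:180*4+200,310*4-220:310*4+220])
```

```text
18.65 [ 0.42296027 -0.00837766  0.41001531] [-0.00356695 -0.6481374   0.68960114]
```

View pics/c5.png

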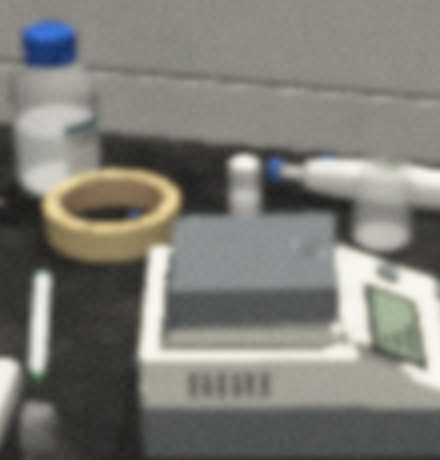

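The side view shows the cover shut and latched at (250,270), the arm clear, and the neighbouring things where they were.

```bash
python3 -c "
from rig import arm
print(arm.sign_off())"
```

```text
the job is handed in; nothing more can be done
None
```

The cover was sprung open, the vial pushed fully home and the cover latched shut again; I handed the job in after about 19 s of robot time, with no force reading above 24 N and the bystanders not touched.

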